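# Tip a setting block out of its press-to-tip well

### The job

The two setting blocks lie sunk in the wells of the grey case, with no room for fingers beside them. Press down the ring-marked end of the red block so that its other end tips up out of the well, then take the red block by the raised end and lay it flat, ring-marked face up, on the middle of the green pad, ready for checking the caliper. Leave the blue block lying undisturbed in its well.

Things in the scene. Friction and masses are not known exactly. Their poses are not given: they have to be found in the camera images.
- red_block: loose red block, 100x40x24 mm (x,y,z), 0.2 kg; origin: centre of underside, z up, x lengthwise. Ring drawn on top at x=+36: the end to press. Starts flat in either well, axes as the case's, top 1 mm below the case's face, 1.5 mm play each side. A press of 1-10 N rocks it; past 14 deg it falls over and stays tilted 28 deg, its -x end up to 21 mm above the face, to grip by its sides from above.
- blue_block: blue block of the same size and marking, lying the same way in the other well; leave it alone.
- case: fixed grey case, 138x125x52 mm (x,y,z); origin: centre of underside. Wells at y=+32 and -32, 43 wide, along x; white bar on the rim at the press end (+x, towards the robot). Floor 27 high and level from x=-62 to a ridge at x=-7, then slopes down 28 deg to +x. A resting block's centre is at x=-10. Tilted, its top at x=27 sinks 15 mm; its end stands above the face from x=-54 to -5, highest at x=-42.
- pad: green square mat with a thin white border line, fixed, 170 x 170 x 4 mm. Origin: centre of its underside on the worktop; its top is 4 mm above.
Mind the look-alikes: they are no part of the job. What is shaped like the case but orange is not meant.

How it is judged:
By the outcome, as a careful person would: the job done as asked, in the order asked, and still so for the second after the job is handed in, with the robot touching nothing.
It also fails if it takes over 48 s, if anything falls off the work surface, if the arm or the gripper's body presses on something with over 40 N, if the wrist force passes 120 N, or if a joint passes its speed limit or range.

### The arm

A 6-joint arm with a two-finger parallel gripper is mounted at the origin on a cart in front of the work surface, level with it; the furniture and walls round the work are solid. World frame = base frame: x ahead of the robot, y to its left, z up, the work surface at z = 0. Lengths are in m, angles in rad, forces in N, time in s.
With the tool pointing down it reaches from about 0.35 to 0.85 m from the base axis. Payload 8.1 kg.
Tool frame: the origin (TCP) lies at the centre of the arm's flange, where the gripper is bolted on; the fingertips stand 186 mm ahead of it and the grasp point (between the pads) lies 167 mm ahead of it; z points along the fingers, y is the line along which they close (so a half turn about z gives the same grasp; the last joint's range is limited). The gripper opens to 93 mm and grips with 3 to 60 N. Pads are 15 mm wide; open, the fingers measure 128 mm over their backs; the gripper's body (75 mm by 188 mm) begins 65 mm behind the grasp point.
Start: joints at [1.213, 0.13, 1.488, -0, 1.523, -0.085], TCP at [0.162, 0.578, 0.405] pointing down, gripper open.
Joint ranges: [-2.96, 2.96], [-0.89, 2.26], [0.02, 2.5], [-1.34, 4.48], [0, 2.73], [-2.66, 2.66]. Speed limits (rad/s): [2.39, 2.39, 2.79, 3.14, 3.14, 3.14].

### API

Orientations are given as a rotation vector (axis times angle).
In Python, from plant import robot gives the robot as it stands.
- The arm moves only by the tool apply_moves, never from a script. Its argument "series" is a list of rows, each a list of 2 entries, a list of its own where there are three numbers: the shift along the tool's x, y, z in mm, then the turn, a rotation vector about the tool's x, y, z in rad. A call has 1 to 12 rows; each row shifts and turns the commanded pose from where the row before left it, along the tool's axes as they then stand; what a row does not reach is not made up. A row lasts 1/12 s, in which the tool goes at most 41.7 mm and 7.16 degrees, less where a joint would pass 70% of its speed; a pose out of reach is approached as far as the arm can. A call is refused whole if a number of a shift passes 41.7 or a number of a turn 0.125, either way. A call with a gripper value outside its range is refused whole. "claw" is the opening, from 0 (shut) to 1 (fully open), set as the call begins (left out, the last holds). The fingers move at their own pace and stop on an object; "newtons" is the grip in N (left out, the last holds). Time passes only in rows, so rows that do not move let the fingers close. It gives the time, the measured TCP pose, the force, the opening and the grip force at its end, in the units of the state.
- robot.read_state(): the state, without advancing time (a new reading comes with each control period).
- robot.read_camera(name): name is "scene" or "top" or "wrist"; returns (picture, depth): 480x640x3 uint8, blue, green, red; 480x640 float32, m along the optical axis (not along the pixel's ray), 0 where there is no reading.
- robot.calibration(name): a dict with "fx", "fy", "cx", "cy" (pixels), "extrinsics" (4x4, takes a point from world to camera coordinates). Camera axes: x right, y down, z forward; pixel columns grow to the right and rows downward; lengths in m; the calibration is good to about 2 mm. A picture is of the moment at which its call begins: read the wrist's pose just before it. calibration takes no time and is no camera call; for the wrist camera it gives the pose at the moment of the call.
- robot.close_job(): hands the job in; it is judged then, once.
The state is a dict: "t": time; "q": joint angles; "dq": joint speeds; "joint_torque": joint torques, N m; "tool_pos": TCP position; "orientation": TCP orientation; "force": force on the tool from outside, world axes, zero at the start; "wrist_torque": the same for the moment, N m; "opening": finger opening in m; "gripper_force": force on a finger pad.
Only numpy, scipy, OpenCV 4.12 (cv2) and the standard library are available. Lean on these libraries where they do the work, as an engineer would, in place of code of your own. Each camera call takes 0.05 s, during which the arm holds its last target. There are 200 camera calls.

## Working session

There is one attempt and no reset: what is moved stays moved. The work goes in short steps, Python scripts to look and compute and a tool call to move; the robot and the scene stay as the last step left them, time stands still between calls to the robot, and variables do not carry over. Pictures are saved under pics/ and viewed, at most 10 in all, crops included, and the job is handed in when it is done.

Besides the shell and the picture viewer there is one more tool, called after "Emit:" as a command line: name --argument value ..., lists and objects as JSON in quotes. apply_moves: Moves the arm, as the interface text tells. Its arguments: {"type":"object","properties":{"series":{"type":"array"},"claw":{"type":"number"},"newtons":{"type":"number"}},"required":["series"]}

```bash
mkdir -p pics; python3 - <<'E'
from plant import robot
import cv2,numpy as np
s=robot.read_state();print({k:np.round(v,3) for k,v in s.items()})
for n in("scene","top"):
    p,d=robot.read_camera(n);cv2.imwrite(f"pics/{n}0.png",p);np.save(f"{n}0.npy",d)
    c=robot.calibration(n);print(n,c["fx"],c["cx"],c["cy"],np.round(c["extrinsics"],3).tolist())
E
```

```text
{'t': np.float64(0.0), 'q': array([ 1.213,  0.131,  1.489, -0.   ,  1.523, -0.085]), 'dq': array([ 0.   , -0.   , -0.001,  0.002, -0.   , -0.   ]), 'joint_torque': array([ 1.0000e-03, -5.5984e+01, -4.9176e+01,  7.7000e-02,  3.5000e-02,
       -0.0000e+00]), 'tool_pos': array([0.162, 0.578, 0.404]), 'orientation': array([-4.270e-01, -3.112e+00,  3.000e-03]), 'force': array([-0.225, -0.237,  0.995]), 'wrist_torque': array([0.025, 0.004, 0.035]), 'gripper_force': np.float64(0.0), 'opening': np.float64(0.093)}
scene 451.12397117974405 316.85891132026984 237.45267151679943 [[0.918, -0.396, 0.015, -0.43], [-0.286, -0.688, -0.667, 0.15], [0.274, 0.608, -0.745, 0.77], [0.0, 0.0, 0.0, 1.0]]
top 572.1066972662034 314.259581788073 235.53584513438767 [[0.003, -1.0, -0.005, -0.02], [-0.999, -0.002, -0.054, 0.455], [0.054, 0.005, -0.999, 1.208], [0.0, 0.0, 0.0, 1.0]]
```

View pics/top0.png

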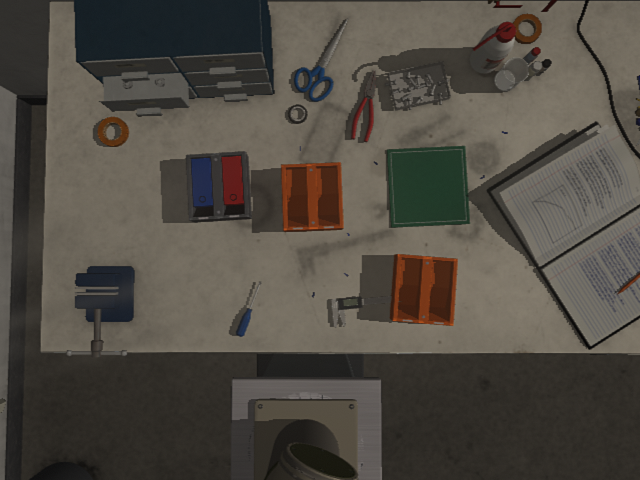

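View pics/scene0.png

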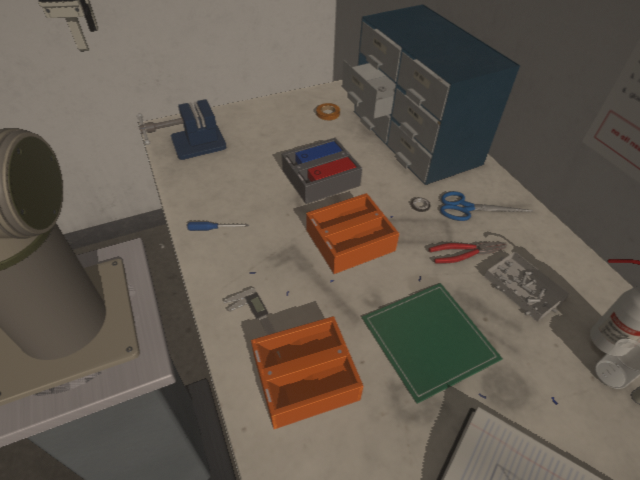

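The grey case is at top-image (220,187), with the blue block at (203,182) and the red block at (232,180). The orange look-alikes are at (312,197) and (425,290). The grey case is the one meant, by its colour and because it holds the blocks. The pad is at (428,187). Next I'll confirm with a crop and measure.

```bash
cat > h.py <<'E'
from plant import robot
import cv2,numpy as np
def world(c,d,m):
    """world points of mask pixels"""
    v,u=np.nonzero(m&(d>0)); z=d[v,u]
    P=np.c_[(u-c["cx"])/c["fx"]*z,(v-c["cy"])/c["fy"]*z,z]
    E=np.array(c["extrinsics"]); return (P-E[:3,3])@E[:3,:3], np.c_[u,v]
def red(p):
    h=cv2.cvtColor(p,cv2.COLOR_BGR2HSV); return ((h[...,0]<6)|(h[...,0]>174))&(h[...,1]>150)&(h[...,2]>50)
def green(p):
    h=cv2.cvtColor(p,cv2.COLOR_BGR2HSV); return (abs(h[...,0].astype(int)-70)<22)&(h[...,1]>90)
def blue(p):
    h=cv2.cvtColor(p,cv2.COLOR_BGR2HSV); return (abs(h[...,0].astype(int)-115)<12)&(h[...,1]>130)
def box(m,x0,y0,x1,y1):
    r=np.zeros_like(m); r[y0:y1,x0:x1]=m[y0:y1,x0:x1]; return r
def rect(P):
    r=cv2.minAreaRect((P[:,:2]*1000).astype(np.float32)); return np.round(r[0],1),np.round(r[1],1),round(r[2],2)
E
python3 - <<'E'
from h import *
p=cv2.imread("pics/top0.png");d=np.load("top0.npy");c=robot.calibration("top")
for n,m in(("red",box(red(p),215,145,255,225)),("blue",box(blue(p),185,150,220,215)),("pad",box(green(p),375,135,480,240))):
    m=cv2.morphologyEx(m.astype(np.uint8),cv2.MORPH_OPEN,np.ones((3,3)))>0
    P,_=world(c,d,m);print(n,len(P),np.round(np.percentile(P[:,2],[5,50,95]),4),rect(P))
m=box(np.ones(d.shape,bool),165,140,265,232);P,uv=world(c,d,m);k=(P[:,2]>.045)&(P[:,2]<.06);print("case",rect(P[k]),np.median(P[k,2]))
m=box(np.ones(d.shape,bool),75,0,280,120);P,uv=world(c,d,m);k=P[:,2]>.05;print("cab",P[k].min(0),P[k].max(0))
cv2.imwrite("pics/crop0.png",cv2.resize(p[140:235,155:260],None,fx=6,fy=6,interpolation=cv2.INTER_CUBIC))
E
```

```text
red 911 [0.0466 0.0503 0.0541] (array([569. , 151.4]), array([99.8, 39.9]), 3.76)
blue 773 [0.0465 0.0502 0.0538] (array([565.1, 215.2]), array([99. , 39.5]), 4.02)
pad 4676 [-0.0001  0.0039  0.0079] (array([ 563.5, -263.9]), array([149.7, 149.4]), 3.18)
case (array([557.4, 182.6]), array([138.8, 125.9]), 3.87) 0.050622972771032754
cab [0.69033289 0.06903526 0.05006508] [0.934204   0.40263421 0.25704483]
```

View pics/crop0.png

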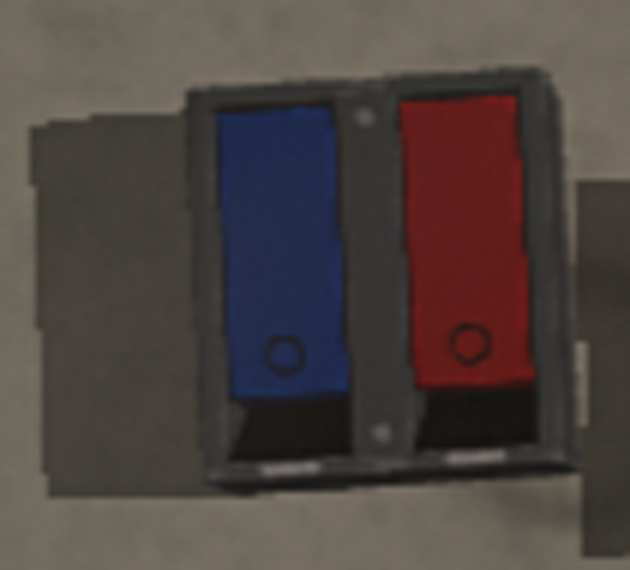

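The crop confirms it: in the grey case the blue block is in the left well and the red in the right (red ring at crop (470,343)). The white bars are at the near rim, so case +x points at the robot, with its axis at about 183.8°. Next I'll move over the case.

Emit:
apply_moves --series '[[[0, 0, 0], [0, 0, -0.113]], [[0, 0, 0], [0, 0, -0.113]], [[0, 0, 0], [0, 0, -0.113]], [[-24.3, -32.3, 0], [0, 0, 0]], [[-24.3, -32.3, 0], [0, 0, 0]], [[-24.3, -32.3, 0], [0, 0, 0]], [[-24.3, -32.3, 0], [0, 0, 0]], [[-24.3, -32.3, 0], [0, 0, 0]], [[-24.3, -32.3, 0], [0, 0, 0]], [[-24.3, -32.3, 0], [0, 0, 0]], [[-24.3, -32.3, 0], [0, 0, 0]], [[-24.3, -32.3, 0], [0, 0, 0]]]' --claw 0

```text
t: 1.1
tool_pos: [0.3998, 0.3004, 0.4045]
orientation: [0.104, -3.14, 0.0]
force: [1.1, 0.2, -0.2]
opening: 0.0178
gripper_force: 0.0
```

Emit:
apply_moves --series '[[[-24.3, -32.3, 0], [0, 0, 0]], [[-24.3, -32.3, 0], [0, 0, 0]], [[-24.3, -32.3, 0], [0, 0, 0]], [[-24.3, -32.3, 0], [0, 0, 0]], [[-24.3, -32.3, 0], [0, 0, 0]], [[0, 0, 30], [0, 0, 0]], [[0, 0, 30], [0, 0, 0]], [[0, 0, 0], [0, 0, 0]], [[0, 0, 0], [0, 0, 0]]]'

```text
t: 1.85
tool_pos: [0.5301, 0.1488, 0.3427]
orientation: [0.103, -3.134, 0.001]
force: [-0.1, 0.4, 0.3]
opening: 0.0006
gripper_force: 0.0
```

```bash
cat >> h.py <<'E'
from scipy.spatial.transform import Rotation as R
def go(x,y,z,deg=93.8,s=None):
    """tool-axis mm to world target (mm), tool z-turn for closing axis at deg"""
    s=s or robot.read_state(); M=R.from_rotvec(s["orientation"]).as_matrix(); p=np.array(s["tool_pos"])*1000
    T=np.array([[-np.sin(np.radians(deg-0)),0,0]]); a=np.radians(deg); ty=np.array([np.cos(a),np.sin(a),0]); tz=np.array([0,0,-1.]); W=np.c_[np.cross(ty,tz),ty,tz]
    print("t",round(s["t"],2),"pos",p.round(1),"F",np.round(s["force"],1),"open",round(s["opening"],4),"shift",(M.T@(np.array([x,y,z])-p)).round(1),"turn",R.from_matrix(M.T@W).as_rotvec().round(3))
E
python3 - <<'E'
from h import *
go(532.1,148.9,270)
c=robot.calibration("wrist");p,d=robot.read_camera("wrist");cv2.imwrite("pics/w1.png",p);np.save("w1.npy",d)
for n,f in(("red",red),("blue",blue)):
    m=cv2.morphologyEx(f(p).astype(np.uint8),cv2.MORPH_OPEN,np.ones((5,5)))
    k,l,st,_=cv2.connectedComponentsWithStats(m);i=1+st[1:,4].argmax();P,uv=world(c,d,l==i);print(n,st[i],np.median(P[:,2]),rect(P))
E
```

```text
t 1.85 pos [530.1 148.8 342.7] F [-0.1  0.4  0.3] open 0.0006 shift [-2.4 -0.  72.7] turn [-0.001 -0.005 -0.   ]
red [ 304  218   59   77 4184] 0.0503449247478784 (array([542.2, 152.5]), array([51.3, 41.4]), 2.84)
blue [ 391  218   66  126 7307] 0.050320234505813514 (array([542.3, 210.1]), array([129.2,  62.6]), 19.75)
```

View pics/w1.png

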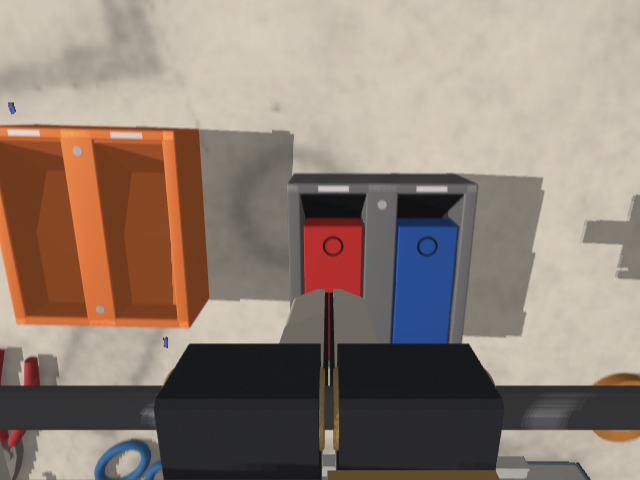

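The wrist picture shows the grey case with the red block's ring at (333,246) and the blue's at (427,246). The closed fingers are just behind the red ring.

```bash
python3 - <<'E'
from h import *
p=cv2.imread("pics/w1.png");d=np.load("w1.npy");c=robot.calibration("wrist")
P,uv=world(c,d,box(red(p),290,200,380,285)); k=(uv[:,1]>228)
print("red y",(P[k,1].min()+P[k,1].max())/2,P[k,1].mean(),"at x",P[k,0].mean(),"near end x",np.percentile(P[:,0],1),"z",np.median(P[:,2]))
m=np.zeros(d.shape,bool);m[246,333]=1;P,_=world(c,d,m);print("ring",P)
E
```

```text
red y 0.15308674321726579 0.15202307950431967 at x 0.541807943099092 near end x 0.5180951315897653 z 0.05261556721777494
ring [[0.53345788 0.1517696  0.05460824]]
```

Emit:
apply_moves --series '[[[-2.3, 1.4, 0], [0, -0.005, 0]], [[0, 0, 30], [0, 0, 0]], [[0, 0, 30], [0, 0, 0]], [[0, 0, 30], [0, 0, 0]], [[0, 0, 4], [0, 0, 0]], [[0, 0, 0], [0, 0, 0]], [[0, 0, 3], [0, 0, 0]], [[0, 0, 3], [0, 0, 0]], [[0, 0, 2], [0, 0, 0]], [[0, 0, 2], [0, 0, 0]], [[0, 0, 2], [0, 0, 0]], [[0, 0, 0], [0, 0, 0]]]'

```text
t: 2.9
tool_pos: [0.5337, 0.1507, 0.2387]
orientation: [-0.104, 3.135, 0.0]
force: [0.6, -0.4, 0.6]
opening: 0.0002
gripper_force: 0.0
```

Emit:
apply_moves --series '[[[0, 0, 1.5], [0, 0, 0]], [[0, 0, 1.5], [0, 0, 0]], [[0, 0, 1.5], [0, 0, 0]], [[0, 0, 1.5], [0, 0, 0]], [[0, 0, 0], [0, 0, 0]]]'

```text
t: 3.32
tool_pos: [0.5329, 0.1507, 0.232]
orientation: [-0.104, 3.138, -0.0]
force: [-6.2, -1.0, 4.3]
opening: 0.0
gripper_force: 3.0
```

Emit:
apply_moves --series '[[[0, 0, 1.5], [0, 0, 0]], [[0, 0, 1.5], [0, 0, 0]], [[0, 0, 1.5], [0, 0, 0]], [[0, 0, 1.5], [0, 0, 0]], [[0, 0, 0], [0, 0, 0]], [[0, 0, 0], [0, 0, 0]]]'

```text
t: 3.82
tool_pos: [0.5306, 0.1506, 0.225]
orientation: [0.104, -3.134, 0.001]
force: [-21.3, -1.3, 11.6]
opening: 0.0001
gripper_force: 10.3
```

```bash
python3 - <<'E'
from h import *
p,d=robot.read_camera("scene");cv2.imwrite("pics/s2.png",cv2.resize(p[110:230,260:420],None,fx=5,fy=5,interpolation=cv2.INTER_CUBIC))
print(robot.read_state()["force"])
E
```

```text
[-19.89468665  -1.16617739  11.973621  ]
```

View pics/s2.png

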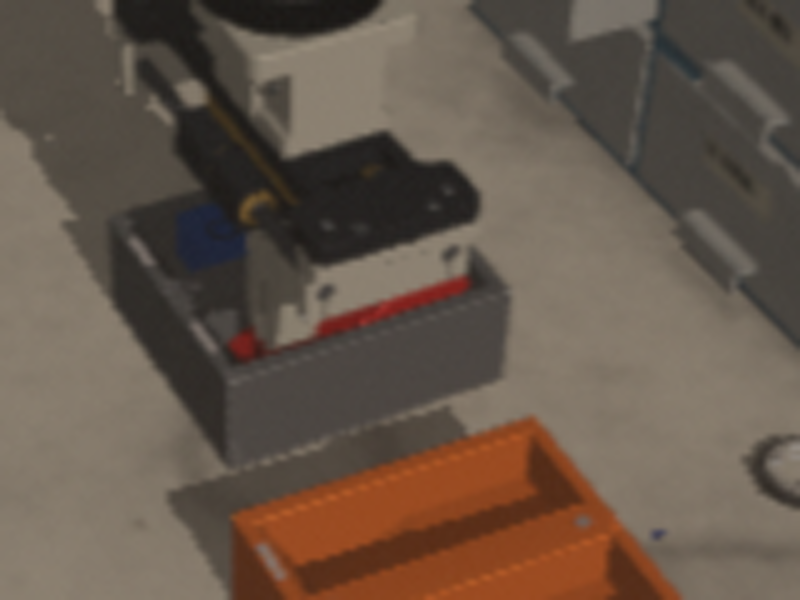

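This view is partly hidden by the gripper body, but the red block looks tipped: its low end at (245,345) has moved toward the near rim. I'll lift and look.

Emit:
apply_moves --series '[[[0, 0, -3], [0, 0, 0]], [[0, 0, -10], [0, 0, 0]], [[0, 0, -20], [0, 0, 0]], [[0, 0, -30], [0, 0, 0]], [[0, 0, -30], [0, 0, 0]], [[30, 0, 0], [0, 0, 0]], [[30, 0, 0], [0, 0, 0]], [[0, 0, 0], [0, 0, 0]], [[0, 0, 0], [0, 0, 0]]]' --claw 0.75

```text
t: 4.62
tool_pos: [0.4727, 0.1467, 0.32]
orientation: [-0.104, 3.134, 0.001]
force: [1.1, 0.2, 0.2]
opening: 0.0562
gripper_force: 0.0
```

```bash
python3 - <<'E'
from h import *
go(600,153,320)
c=robot.calibration("wrist");p,d=robot.read_camera("wrist");cv2.imwrite("pics/w3.png",p);np.save("w3.npy",d)
m=cv2.morphologyEx(red(p).astype(np.uint8),cv2.MORPH_OPEN,np.ones((5,5)))
k,l,st,_=cv2.connectedComponentsWithStats(m);i=1+st[1:,4].argmax();P,uv=world(c,d,l==i);print(st[i],rect(P))
for x in range(500,640,8):
    q=P[abs(P[:,0]*1000-x)<4]
    if len(q)>5:print(x,np.round(1000*np.array([np.median(q[:,2]),*np.percentile(q[:,1],[2,50,98])]),1))
E
```

```text
t 4.62 pos [472.7 146.7 320. ] F [1.1 0.2 0.2] open 0.0562 shift [-127.4   -2.2    0.8] turn [0.    0.006 0.   ]
[ 301  290   58   96 5380] (array([505.1, 149. ]), array([128. ,  39.9]), 3.68)
508 [ 25.9 145.6 161.  168.8]
516 [ 28.  130.7 149.9 168.6]
524 [ 32.2 131.  150.4 168.9]
532 [ 36.5 131.8 150.9 169.5]
540 [ 40.7 132.4 151.3 170.5]
548 [ 44.9 132.4 152.  170.9]
556 [ 49.2 133.1 152.  171.3]
564 [ 53.4 133.7 152.4 171.6]
572 [ 55.4 133.7 141.1 158.1]
```

View pics/w3.png

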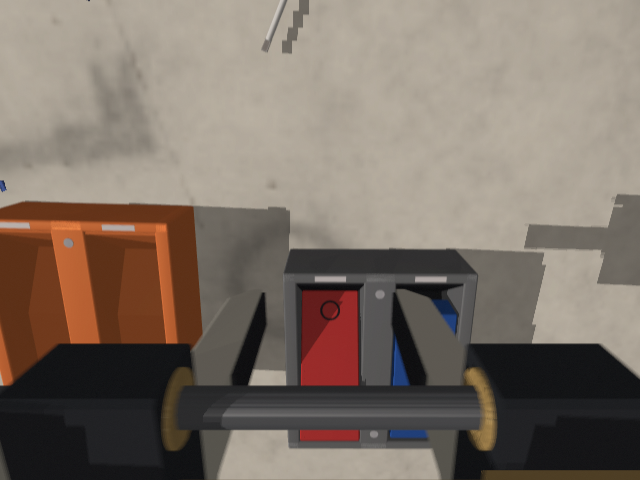

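The block is tipped: the ring is at (330,311), the measured slope is 28°, and blue still lies in its well. Next I'll move over the raised end and go down.

Emit:
apply_moves --series '[[[-31.4, -0.3, 0], [0, 0.006, 0]], [[-31.4, -0.3, 0], [0, 0, 0]], [[-31.4, -0.3, 0], [0, 0, 0]], [[-31.4, -0.2, 0], [0, 0, 0]], [[0, 0, 0], [0, 0, 0]], [[0, 0, 25], [0, 0, 0]], [[0, 0, 0], [0, 0, 0]], [[0, 0, 0], [0, 0, 0]]]' --claw 0.66

```text
t: 5.33
tool_pos: [0.5986, 0.1537, 0.2928]
orientation: [0.104, -3.135, 0.001]
force: [0.7, 0.3, -0.6]
opening: 0.0617
gripper_force: 0.0
```

```bash
python3 - <<'E'
from h import *
go(598,154,241)
c=robot.calibration("wrist");p,d=robot.read_camera("wrist");cv2.imwrite("pics/w4.png",p)
P,uv=world(c,d,red(p))
for x in range(540,600,8):
    q=P[abs(P[:,0]*1000-x)<4]
    if len(q)>5:print(x,np.round(1000*np.array([np.median(q[:,2]),*np.percentile(q[:,1],[2,50,98])]),1))
E
```

```text
t 5.33 pos [598.6 153.7 292.8] F [ 0.7  0.3 -0.6] open 0.0617 shift [ 0.3  0.3 51.8] turn [-0.    -0.005 -0.   ]
540 [ 40.8 132.3 151.4 170.2]
548 [ 45.  132.9 152.1 171.1]
556 [ 49.3 133.1 152.2 171.5]
564 [ 53.5 133.8 152.9 171.8]
572 [ 57.8 134.3 153.4 172.3]
580 [ 62.1 134.6 153.9 173.1]
588 [ 66.3 135.3 154.4 173.4]
596 [ 70.4 135.8 154.  173.7]
```

View pics/w4.png

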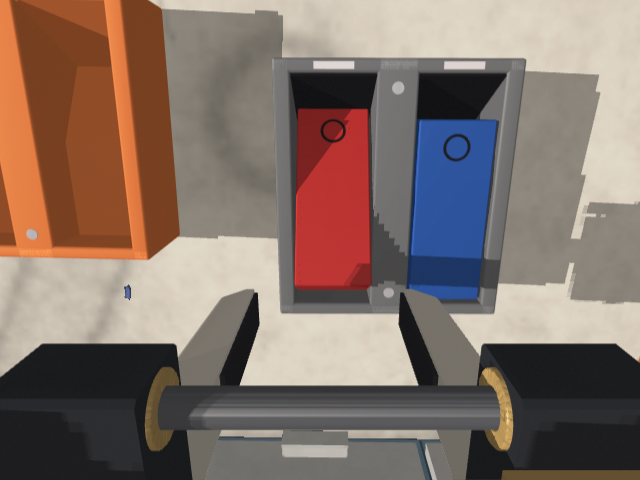

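The red block's raised end is at about (332,285), centred between the fingers, which are at (258,…) and (400,…). Going down and gripping.

Emit:
apply_moves --series '[[[0, 0.7, 20], [0, 0, 0]], [[0, 0, 20], [0, 0, 0]], [[0, 0, 8], [0, 0, 0]], [[0, 0, 3.5], [0, 0, 0]], [[0, 0, 0], [0, 0, 0]]]'

```text
t: 5.8
tool_pos: [0.5986, 0.1546, 0.2432]
orientation: [0.104, -3.138, 0.0]
force: [-0.1, 0.4, 0.9]
opening: 0.0611
gripper_force: 0.0
```

Emit:
apply_moves --series '[[[0, 0, 0], [0, 0, 0]], [[0, 0, 0], [0, 0, 0]], [[0, 0, 0], [0, 0, 0]], [[0, 0, 0], [0, 0, 0]], [[0, 0, 0], [0, 0, 0]], [[0, 0, 0], [0, 0, 0]]]' --claw 0.35 --newtons 50

```text
t: 6.3
tool_pos: [0.5991, 0.1547, 0.2437]
orientation: [-0.104, 3.14, 0.0]
force: [0.3, 0.3, 1.9]
opening: 0.0392
gripper_force: 50.0
```

Emit:
apply_moves --series '[[[0, 0, -5], [0, 0, 0]], [[0, 0, -10], [0, 0, 0]], [[0, 0, -15], [0, 0, 0]], [[0, 0, -20], [0, 0, 0]], [[0, 0, -20], [0, 0, 0]], [[0, 0, -20], [0, 0, 0]], [[0, 0, -20], [0, 0, 0]], [[0, 0, 0], [0, 0, 0]], [[0, 0, 0], [0, 0, 0]]]'

```text
t: 7.05
tool_pos: [0.5993, 0.1547, 0.3547]
orientation: [-0.104, 3.138, 0.001]
force: [-0.4, 0.1, -2.2]
opening: 0.039
gripper_force: 50.0
```

```bash
cat >> h.py <<'E'
def held():
    """block top in tool frame: slope line z(x), ring-end"""
    s=robot.read_state(); c=robot.calibration("wrist"); p,d=robot.read_camera("wrist")
    m=cv2.morphologyEx(red(p).astype(np.uint8),cv2.MORPH_OPEN,np.ones((5,5)))
    k,l,st,_=cv2.connectedComponentsWithStats(m);i=1+st[1:,4].argmax();P,uv=world(c,d,l==i)
    T=(P-s["tool_pos"])@R.from_rotvec(s["orientation"]).as_matrix()*1000
    zf=np.polyfit(T[:,0],T[:,2],1)
    for _ in range(3):
        e=T[:,2]-np.polyval(zf,T[:,0]);k=abs(e)<3;zf=np.polyfit(T[k,0],T[k,2],1)
    print("tool frame: slope deg",np.degrees(np.arctan(zf[0])),"z at x=0",zf[1],"x range",np.percentile(T[k,0],[1,99]),"y",np.percentile(T[k,1],[1,50,99]))
    P=P[k]; n=np.linalg.svd(P-P.mean(0),full_matrices=False)[2][2]; print("world normal",n.round(3),"world",rect(P),np.percentile(P[:,2],[1,99]))
    return p
E
python3 - <<'E'
from h import *
go(563.5+40,-263.9,300); held()
E
```

```text
t 7.05 pos [599.3 154.7 354.7] F [-0.4  0.1 -2.2] open 0.039 shift [  23.6 -417.9   54.5] turn [ 0.     0.002 -0.   ]
tool frame: slope deg 28.170289347405404 z at x=0 172.02006102063598 x range [ 0.84380667 86.47144141] y [-19.36870639   0.06399048  19.54417302]
world normal [ 0.473  0.03  -0.88 ] world (array([556.5, 152.1]), array([88.5, 40. ]), 2.83) [0.13593386 0.18225568]
```

The block is held at 28.2° in the grip. Carrying it to the pad.

Emit:
apply_moves --series '[[[0, -20, 0], [0, 0, 0]], [[0, -36, 0], [0, 0, 0]], [[0, -36, 0], [0, 0, 0]], [[0, -36, 0], [0, 0, 0]], [[0, -36, 0], [0, 0, 0]], [[0, -36, 0], [0, 0, 0]], [[0, -36, 0], [0, 0, 0]], [[-11, -36, 0], [0, 0, 0]], [[-11, -36, 0], [0, 0, 0]], [[-11, -36, 0], [0, 0, 0]], [[-11, -36, 0], [0, 0, 0]], [[-11, -36, 0], [0, 0, 0]]]'

```text
t: 8.1
tool_pos: [0.681, -0.2584, 0.3499]
orientation: [0.104, -3.135, -0.003]
force: [0.5, -0.3, -1.9]
opening: 0.0394
gripper_force: 50.0
```

Emit:
apply_moves --series '[[[-11, 0, 0], [0, 0, 0]], [[0, 0, 0], [0, 0, 0]], [[0, 0, 0], [0, 0.123, 0]], [[0, 0, 0], [0, 0.123, 0]], [[0, 0, 0], [0, 0.123, 0]], [[0, 0, 0], [0, 0.123, 0]], [[0, 0, 0], [0, 0, 0]], [[0, 0, 0], [0, 0, 0]]]'

```text
t: 8.77
tool_pos: [0.6928, -0.255, 0.3487]
orientation: [0.091, -2.646, 0.02]
force: [-0.1, 0.9, -2.3]
opening: 0.0395
gripper_force: 50.0
```

```bash
python3 - <<'E'
from h import *
go(692.5,-255.3,220); p=held(); cv2.imwrite("pics/w5.png",p)
p,d=robot.read_camera("top");cv2.imwrite("pics/t5.png",p)
E
```

```text
t 8.77 pos [ 692.8 -255.   348.7] F [-0.1  0.9 -2.3] open 0.0395 shift [-60.8  -0.6 113.5] turn [ 0.002 -0.494  0.002]
tool frame: slope deg 28.251540780979447 z at x=0 172.59927400770522 x range [ 0.34677848 86.15193463] y [-19.36643298   0.10167669  19.64072742]
world normal [-0.001 -0.    -1.   ] world (array([ 561.6, -263.4]), array([100. ,  40.1]), 2.9) [0.19530921 0.19827233]
```

The block is level above the pad, about 2 mm short of the middle. Lowering straight down, which in tool axes is (-0.473, 0, 0.881) per mm.

Emit:
apply_moves --series '[[[-1.7, 0, -0.9], [0, 0, 0]], [[-14.2, 0, 26.4], [0, 0, 0]], [[-14.2, 0, 26.4], [0, 0, 0]], [[-14.2, 0, 26.4], [0, 0, 0]], [[-14.2, 0, 26.4], [0, 0, 0]], [[-14.2, 0, 26.4], [0, 0, 0]], [[0, 0, 0], [0, 0, 0]], [[0, 0, 0], [0, 0, 0]]]'

```text
t: 9.53
tool_pos: [0.6933, -0.2559, 0.2023]
orientation: [0.087, -2.646, 0.02]
force: [-0.5, -0.5, -1.7]
opening: 0.0393
gripper_force: 50.0
```

```bash
python3 - <<'E'
from h import *
go(694.5,-255,180); p=held()
c=robot.calibration("wrist");p,d=robot.read_camera("wrist")
P,_=world(c,d,green(p));print("pad z",np.median(P[:,2]))
E
```

```text
t 9.53 pos [ 693.3 -255.9  202.3] F [-0.5 -0.5 -1.7] open 0.0393 shift [-11.7   0.8  19. ] turn [ 0.002 -0.495 -0.   ]
tool frame: slope deg 28.2355195631181 z at x=0 172.60533393793366 x range [ 0.28625333 85.74870242] y [-19.33368848   0.12426807  19.6822272 ]
world normal [-0.002 -0.001 -1.   ] world (array([ 562.3, -264.1]), array([99.6, 40. ]), 2.88) [0.04895332 0.05186573]
pad z 0.0036897601641664385
```

Emit:
apply_moves --series '[[[-4.5, 0, 8], [0, 0, 0]], [[-4, 0, 7.9], [0, 0, 0]], [[-0.6, 0, 1.1], [0, 0, 0]], [[-0.6, 0, 1.1], [0, 0, 0]], [[-0.6, 0, 1.1], [0, 0, 0]], [[0, 0, 0], [0, 0, 0]], [[0, 0, 0], [0, 0, 0]]]'

```text
t: 10.22
tool_pos: [0.6943, -0.256, 0.1813]
orientation: [0.088, -2.647, 0.022]
force: [0.4, -0.4, -2.8]
opening: 0.0393
gripper_force: 50.0
```

Emit:
apply_moves --series '[[[-0.5, 0, 0.9], [0, 0, 0]], [[-0.4, 0, 0.7], [0, 0, 0]], [[0, 0, 0], [0, 0, 0]], [[0, 0, 0], [0, 0, 0]]]'

```text
t: 10.55
tool_pos: [0.6944, -0.256, 0.1797]
orientation: [0.088, -2.648, 0.022]
force: [1.3, 0.5, -0.8]
opening: 0.0396
gripper_force: 50.0
```

Emit:
apply_moves --series '[[[-0.3, 0, 0.5], [0, 0, 0]], [[0, 0, 0], [0, 0, 0]], [[0, 0, 0], [0, 0, 0]]]'

```text
t: 10.8
tool_pos: [0.6944, -0.256, 0.1797]
orientation: [0.087, -2.648, 0.023]
force: [-0.8, 0.7, 4.7]
opening: 0.0392
gripper_force: 50.0
```

Emit:
apply_moves --series '[[[0, 0, 0], [0, 0, 0]], [[0, 0, 0], [0, 0, 0]], [[0, 0, 0], [0, 0, 0]], [[0, 0, 0], [0, 0, 0]], [[0, 0, 0], [0, 0, 0]], [[0, 0, -5], [0, 0, 0]], [[0, 0, -20], [0, 0, 0]], [[0, 0, -30], [0, 0, 0]], [[0, 0, -30], [0, 0, 0]], [[0, 0, -20], [0, 0, 0]], [[0, 0, 0], [0, 0, 0]]]' --claw 0.7

```text
t: 11.72
tool_pos: [0.746, -0.2525, 0.278]
orientation: [0.088, -2.656, 0.027]
force: [0.6, -0.1, 1.2]
opening: 0.0649
gripper_force: 0.0
```

```bash
python3 - <<'E'
from h import *
go(694,-255,300); p=held()
c=robot.calibration("wrist");w,d=robot.read_camera("wrist");cv2.imwrite("pics/w6.png",w)
p,d=robot.read_camera("top");c=robot.calibration("top");cv2.imwrite("pics/t6.png",p)
P,_=world(c,d,box(blue(p),185,150,220,215));print("blue",rect(P),np.median(P[:,2]))
E
```

```text
t 11.72 pos [ 746.  -252.5  278. ] F [ 0.6 -0.1  1.2] open 0.0649 shift [56.3  0.9  4.8] turn [-0.004 -0.485 -0.   ]
tool frame: slope deg 27.623978566960748 z at x=0 283.00241147596296 x range [ 1.2721599  87.90632595] y [-18.64272744   0.79837283  20.13643509]
world normal [0.002 0.001 1.   ] world (array([ 563.9, -264.7]), array([99.7, 39.7]), 2.7) [0.02610119 0.02926177]
blue (array([565.2, 214.7]), array([99.7, 39.7]), 4.07) 0.05025750764240593
```

View pics/w6.png

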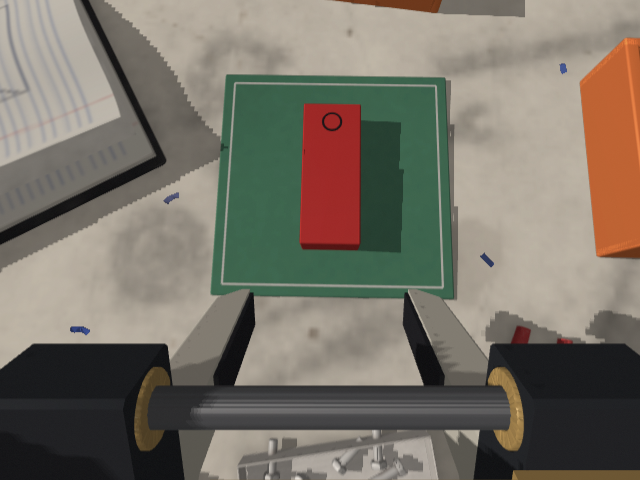

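View pics/t6.png

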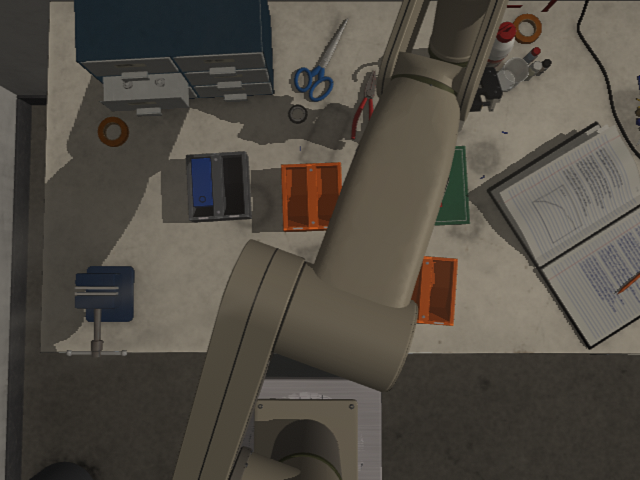

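The red block lies flat on the middle of the pad with its ring up at (332,121), blue is undisturbed, and the gripper is clear. Handing in.

```bash
python3 -c "
from plant import robot
print(robot.close_job())"
```

```text
the job is handed in; nothing more can be done
None
```

I pressed the red block's ring-marked end so it tipped up, gripped it by the raised end, and laid it flat, ring up, within about 1 mm of the pad's middle by camera; the blue block stayed undisturbed in its well, and I handed the job in at about 12 s (no verdict was returned).

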